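Start the glazing wheel

TASK

Start up the glazing wheel with your fingertips, in this order: first switch the extraction fan on by pressing down the raised near end of its rocker until that end lies flat, then press the middle one of the three long speed keys fully down so that it stays down, and last press the flat round start button fully in and let it go. Do not press the mushroom-headed stop button or the two outer keys, and do not press anything ahead of its turn. Everything else on the bench stays where it is; nothing is picked up.

Things in the scene. Friction and masses are not known exactly. Their poses are not given: they have to be found in the camera images.
- fan_box: extraction fan switch: fixed grey box 110 (x) x 85 (y) x 50 mm high with one black rocker in the middle of its top. Origin: centre of its underside; x points to its far side, away from the robot, y left, z up
- fan_rocker (a joint): angle of the fan rocker: 0 = off (far half level, near half sloping up towards the robot), 0.4 rad = on (near half level, far half raised), hard stops at both. It stays where it is left; pressing on its near half takes about 2.5 N. Starts between 0 and 0.05
- fan_near_end (a point): point on the top face of the rocker's near half, 22 mm from its pivot, where to press; moves with the rocker. The rocker is 64 mm long in the box's x (two halves of 32 mm at a 0.4 rad bend) and 40 mm wide; its pivot is over the box's centre, 56 mm above the box's underside. Off, this point is about 65 mm above the bench, on it is 56 mm above
- drive_box: wheel drive: fixed grey box 105 (x) x 152 (y) x 50 mm high with three equal black keys side by side across its top. Origin: centre of its underside; x to its far side, y left, z up
- key_left (a joint): travel of the outer key on the left (box +y): 0 = up, 0.008 m = fully down; stays where it is left. Leave up
- key_mid (a joint): travel of the middle key: 0 = up, 0.008 m = fully down against a stop; it moves straight down with about 3 N and stays where it is left
- key_right (a joint): travel of the outer key on the right (box -y): 0 = up, 0.008 m = fully down. Leave up
- key_mid_top (a point): centre of the middle key's top face, 62 mm above the bench when up. Each key is 56 mm long in the box's x and 30 mm wide in y; neighbours are 46 mm apart centre to centre (gaps of 16 mm)
- start_box: start/stop station: fixed grey box 80 (x) x 145 (y) x 50 mm high with two black push buttons in steel collars. Origin: centre of its underside; x to its far side, y left, z up. Start is 36 mm left (+y), stop 36 mm right (-y) of its centre
- start (a joint): travel of the start button: 0 = out, 0.006 m = fully in, which takes about 5 N; it springs back when released
- start_top (a point): centre of the top face of the start button, the flat one: a disc of 28 mm diameter, 72 mm above the bench when out, 10 mm above its 44 mm collar
- stop (a joint): travel of the mushroom-headed stop button: 0 = out, 0.006 m = fully in. Not to be pressed
- stop_top (a point): top of the mushroom-headed stop button: head of 42 mm diameter, about 90 mm above the bench, 72 mm from the start button centre to centre
- vial: loose small jar, 30 mm diameter, 75 mm high, standing in a gap between two of the switch boxes. Origin: centre of its underside. Leave alone
- cone: loose fired clay test cone, 34 mm diameter at the foot, 62 mm high, standing in the other gap between switch boxes. Origin: centre of its underside. Leave alone
- jar: loose glaze jar, 72 mm diameter, 85 mm high, behind the switch boxes. Origin: centre of its underside. Leave alone
- beaker: loose white cup, 72 mm diameter, 85 mm high, behind the boxes on the right. Origin: centre of its underside. Leave alone
- tile: loose white test tile, 70 x 70 x 9 mm, lying behind the boxes. Origin: centre of its underside. Leave alone
- scraper: loose scraper, 170 mm long, lying behind the boxes. Leave alone
- block: loose wooden block, 90 x 60 x 40 mm, on the right. Origin: centre of its underside. Leave alone

How it is judged:
By the outcome, as a careful person would: the job done as asked, in the order asked, and still so for the second after the job is handed in, with the robot touching nothing.
It also fails if it takes over 48 s, if anything falls off the work surface, if the arm or the gripper's body presses on something with over 40 N, if the wrist force passes 120 N, or if a joint passes its speed limit or range.

ROBOT

A 6-joint arm with a two-finger parallel gripper is mounted at the origin on the work surface. World frame = base frame: x ahead of the robot, y to its left, z up, the work surface at z = 0. Lengths are in m, angles in rad, forces in N, time in s.
With the tool pointing down it reaches from about 0.325 to 0.775 m from the base axis. Payload 5.5 kg.
Tool frame: the origin (TCP) lies on the centre line of the jaws, within the pads' length; the fingertips stand 14 mm ahead of it and the grasp point (between the pads) lies 5 mm behind it; z points along the fingers, y is the direction in which the jaws open and shut (so a half turn about z gives the same grasp; the last joint's range is limited). The gripper opens to 88 mm and grips with 3 to 60 N. Pads are 20 mm wide; open, the fingers measure 115 mm over their backs; the gripper's body (75 mm by 178 mm) begins 61 mm behind the grasp point.
Start: joints at [1.181, 0.091, 1.231, -0, 1.82, -0.057], TCP at [0.196, 0.567, 0.203] pointing down, gripper open.
Joint ranges: [-2.87, 2.87], [-0.86, 2.18], [0.17, 2.46], [-1.51, 4.65], [0.06, 2.69], [-2.65, 2.65]. Speed limits (rad/s): [2.57, 2.57, 3.01, 3.14, 3.14, 3.14].

INTERFACE

Orientations are given as a rotation vector (axis times angle).
In Python, from cell import get_obs, eyes, manip, spotter gives the robot as it stands. The module is installed in compiled form; this text tells all that it offers.
- The arm moves only by the tool apply_moves, never from a script. Its argument "increments" is a list that holds one entry, the list of rows, each a list of 7 numbers: the shift along the tool's x, y, z in units of 40 mm (1.0 is 40 mm), then the turn, a rotation vector about the tool's x, y, z in rad, then the closure, from -1 (fully open) to 1 (shut). A call has exactly 10 rows; each row is the pose to reach, as a shift and turn from the pose commanded when the call began, along the tool's axes at that moment; what a row does not reach only later rows make up. A row lasts 1/12 s, in which the tool goes at most 41.7 mm and 7.16 degrees, less where a joint would pass 70% of its speed; a pose out of reach is approached as far as the arm can. A call with a gripper value outside its range is refused whole. The fingers move at their own pace and stop on an object; "force" is the grip in N (left out, the last holds). Time passes only in rows, so rows that repeat a pose let the fingers close, or fill a call up. It gives the time, the measured TCP pose, the force and the opening at its end, in the units of the state.
- get_obs(): the state, without advancing time (a new reading comes with each control period).
- eyes.grab_frame(name): name is "scene" or "top" or "wrist"; returns a dict with "img" (480x640x3 uint8, red, green, blue), "depth" (480x640 float32, m along the optical axis (not along the pixel's ray), 0 where there is no reading), "K" (3x3 intrinsics, pixels), "R" (3x3) and "t" (3): a world point X has camera coordinates R X + t. Camera axes: x right, y down, z forward; pixel columns grow to the right and rows downward; lengths in m; the calibration is good to about 2 mm. A picture is of the moment at which its call begins.
- manip.finish_job(): hands the job in, once; it reports no verdict.
Trained networks look in a picture, given as the dict that the camera call returned (one of the last four; its "shot" number tells which), for a name from the list of things; names that differ only in an ending like _2 or _b are one class to them, and where a whole thing is asked for, a point or a joint stands for the part that bears it (a point fixed in the world has none). Each returns a list of dicts, best first, with "confidence" (0 to 1); they miss things now and then, are a little off and sometimes report something else, mostly with a low value. They report only what shows in the picture. A call takes as long as a camera call.
- spotter.recognise(picture, target): "extent" ([left, top, width, height] in pixels, round what is visible of it).
- spotter.landmark_of(picture, target): "at" ([column, row] in pixels: a listed point, or the origin of a listed thing).
The state is a dict: "clock": time; "joints": joint angles; "dq": joint speeds; "tau": joint torques, N m; "position": TCP position; "orientation": TCP orientation; "wrist_force": force on the tool from outside, world axes, zero at the start; "ft_torque": the same for the moment, N m; "grip_width": finger opening in m.
Only numpy, scipy, OpenCV 4.12 (cv2) and the standard library are available. Lean on these libraries where they do the work, as an engineer would, in place of code of your own. Each camera call takes 0.05 s, during which the arm holds its last target.

## Working session

There is one attempt and no reset: what is moved stays moved. The work goes in short steps, Python scripts to look and compute and a tool call to move; the robot and the scene stay as the last step left them, time stands still between calls to the robot, and variables do not carry over. Pictures are saved under pics/ and viewed, and the job is handed in when it is done.

Besides the shell and the picture viewer there is one more tool, called by a JSON object that holds its "fn" and its "kwargs", one argument or row to a line. apply_moves: Moves the arm, as the interface text tells. Its arguments: {"type":"object","properties":{"increments":{"type":"array"},"force":{"type":"number"}},"required":["increments"]}

```bash
mkdir -p pics; cat > h.py <<'E'
import numpy as np, cv2
from cell import get_obs, eyes, manip, spotter
def shot(n,f):
    p=eyes.grab_frame(n); cv2.imwrite('pics/'+f,p['img'][:,:,::-1]); return p
def world(p,u,v,z=None):
    K,R,t=p['K'],p['R'],p['t']; d=np.linalg.inv(K)@[u,v,1.]
    c=-R.T@t; r=R.T@d
    if z is not None: return c+r*(z-c[2])/r[2]
    D=p['depth'][int(round(v)),int(round(u))]; return c+r*D
E
python3 - <<'E'
from h import *
np.set_printoptions(precision=4,suppress=True)
o=get_obs(); print(o['clock'],o['position'],o['orientation'],o['grip_width'])
for n in ['top','scene']:
    p=shot(n,n+'0.png')
    for t,z in [('fan_near_end',.065),('key_mid_top',.062),('start_top',.072),('stop_top',.09),('fan_box',0),('drive_box',0),('start_box',0),('vial',0),('cone',0)]:
        for r in spotter.landmark_of(p,t)[:2]:
            u,v=r['at']; print(n,t,round(r['confidence'],2),np.round([u,v]),world(p,u,v,z),world(p,u,v))
E
```

```text
0.0 [0.1959 0.5668 0.2017] [-0.5203 -3.0978  0.003 ] 0.08750668169005843
top fan_near_end 0.87 [270. 284.] [0.5322 0.0012 0.065 ] [0.5322 0.0013 0.0636]
top key_mid_top 0.78 [416. 294.] [ 0.5096 -0.2879  0.062 ] [ 0.5095 -0.288   0.0613]
top key_mid_top 0.33 [434. 191.] [ 0.7159 -0.3303  0.062 ] [ 0.727  -0.3444  0.0032]
top start_top 0.5 [122. 296.] [0.5113 0.2894 0.072 ] [0.5113 0.2896 0.0715]
top stop_top 0.94 [151. 296.] [0.5114 0.2275 0.09  ] [0.5113 0.2286 0.0866]
top fan_box 0.98 [274. 273.] [ 0.5555 -0.0016  0.    ] [ 0.554  -0.0068  0.0599]
top drive_box 0.97 [407. 293.] [ 0.51   -0.2828  0.    ] [ 0.5111 -0.2715  0.0624]
top start_box 0.59 [145. 298.] [0.5063 0.2689 0.    ] [0.5083 0.2376 0.0917]
top vial 0.51 [210. 264.] [0.5766 0.1321 0.    ] [0.5732 0.1161 0.0751]
top cone 0.51 [337. 280.] [ 0.5384 -0.1354  0.    ] [ 0.538  -0.1334  0.0485]
top cone 0.3 [274. 271.] [ 0.5595 -0.0012  0.    ] [ 0.5579 -0.006   0.0557]
scene fan_near_end 0.75 [363. 247.] [0.5342 0.003  0.065 ] [0.5334 0.0026 0.0641]
scene fan_near_end 0.44 [345. 333.] [0.7637 0.1047 0.065 ] [0.7299 0.0849 0
[... 185 characters left out ...]
 [462. 275.] [0.5012 0.2361 0.09  ] [0.499  0.2356 0.0876]
scene fan_box 0.6 [357. 270.] [0.5517 0.0031 0.    ] [0.592  0.0255 0.0504]
scene fan_box 0.43 [283. 299.] [ 0.727  -0.0887  0.    ] [ 0.7317 -0.0846  0.0075]
scene drive_box 0.89 [278. 214.] [ 0.5017 -0.2811  0.    ] [ 0.5453 -0.2436  0.0514]
scene drive_box 0.49 [316. 243.] [ 0.5337 -0.1338  0.    ] [ 0.5404 -0.129   0.0083]
scene start_box 0.91 [466. 311.] [0.5117 0.2697 0.    ] [0.5434 0.2765 0.0378]
scene vial 0.77 [400. 304.] [0.5817 0.1381 0.    ] [0.5828 0.1386 0.0015]
scene cone 0.63 [313. 238.] [ 0.522  -0.1507  0.    ] [ 0.5451 -0.1339  0.0279]
scene cone 0.24 [205. 252.] [ 0.7227 -0.3406  0.    ] [ 0.7478 -0.309   0.0399]
```

View pics/top0.png

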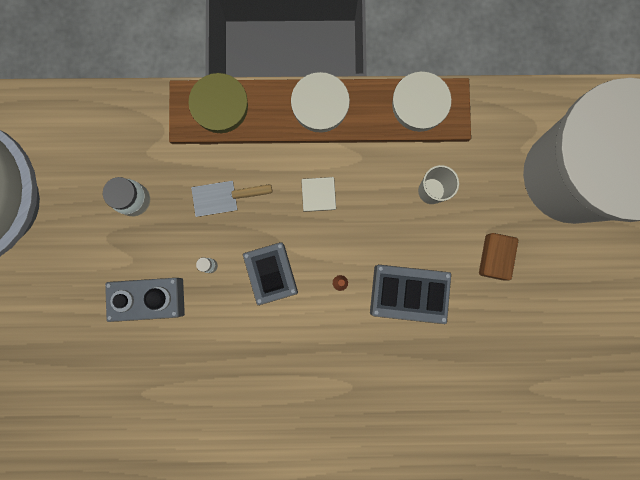

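View pics/scene0.png

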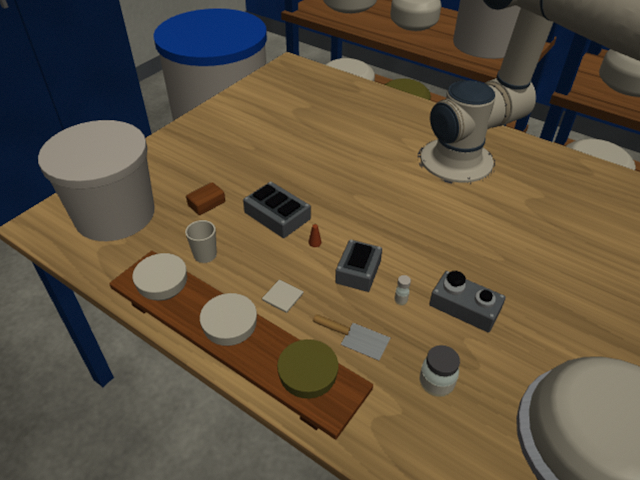

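The top view shows the start/stop box at left (start 121,300, stop 155,299), the fan box in the middle (270,273) with the vial at (206,265), and the drive box at right (411,293) with the cone at (340,283). The scene view agrees. Next I'll fit the box poses from depth.

```bash
cat > fit.py <<'E'
from h import *
np.set_printoptions(precision=4,suppress=True)
def cloud(p):
    K,R,t=p['K'],p['R'],p['t'];v,u=np.mgrid[:480,:640]
    d=np.stack([u,v,np.ones_like(u)],-1)@np.linalg.inv(K).T*p['depth'][...,None]
    return (d-t)@R
E
python3 - <<'E'
from fit import *
p=eyes.grab_frame('top'); W=cloud(p)
hsv=cv2.cvtColor(p['img'],cv2.COLOR_RGB2HSV)
for n,c,s in [('fan',(.554,-.004),(.11,.085)),('drive',(.511,-.277),(.105,.152)),('start',(.51,.262),(.08,.145))]:
    m=(abs(W[...,2]-.05)<.005)&(np.hypot(W[...,0]-c[0],W[...,1]-c[1])<.11)
    P=W[m][:,:2]
    r=cv2.minAreaRect((P*1000).astype(np.float32)); print(n,r,m.sum(),np.median(W[m][:,2]))
    m2=(W[...,2]>.0545)&(np.hypot(W[...,0]-c[0],W[...,1]-c[1])<.09)&(W[...,2]<.11)
    r=cv2.minAreaRect((W[m2][:,:2]*1000).astype(np.float32)); print('  raised',r,m2.sum(),W[m2].mean(0))
    if n!='fan':
        k,l,st,ce=cv2.connectedComponentsWithStats(m2.astype(np.uint8))
        for i in range(1,k):
            q=W[l==i]; print('   comp',st[i,4],q.mean(0),cv2.minAreaRect((q[:,:2]*1000).astype(np.float32)))
o=get_obs()
from scipy.spatial.transform import Rotation as Ro
print(Ro.from_rotvec(o['orientation']).as_matrix())
E
```

```text
fan ((553.9491577148438, 3.3014488220214844), (109.70347595214844, 84.93994140625), 15.866101264953613) 1673 0.0504820946084079
  raised ((555.5736694335938, 2.4342994689941406), (105.27059936523438, 71.51866912841797), 18.656293869018555) 650 [0.5515 0.0023 0.0597]
drive ((509.3699951171875, -282.29669189453125), (152.6074676513672, 104.88059997558594), 83.12720489501953) 2553 0.05069879072051808
  raised ((509.2216796875, -280.6935729980469), (142.7654266357422, 93.10324096679688), 82.25285339355469) 1392 [ 0.5096 -0.2819  0.0615]
   comp 1 [ 0.5616 -0.2413  0.0548] ((561.5568237304688, -241.33294677734375), (0.0, 0.0), 0.0)
   comp 1 [ 0.5576 -0.2289  0.0569] ((557.6171875, -228.9003448486328), (0.0, 0.0), 0.0)
   comp 2 [ 0.554  -0.2904  0.0551] ((553.9818725585938, -290.37164306640625), (2.716601610183716, 0.0), -138.98191833496094)
   comp 1 [ 0.5536 -0.2332  0.0545] ((553.6280517578125, -233.1554718017578), (0.0, 0.0), 0.0)
   comp 1 [ 0.5497 -0.223   0.0546] ((549.7295532226562, -223.0186004638672), (0.0, 0.0), 0.0)
   comp 2 [ 0.5465 -0.2399  0.0556] ((546.5178833007812, -23
[... 5516 characters left out ...]
1572265625), (0.0, 0.0), 0.0)
   comp 400 [0.503  0.2927 0.0654] ((503.2933044433594, 294.9638366699219), (42.24052810668945, 42.86518859863281), 28.01384925842285)
   comp 1 [0.4739 0.2547 0.0575] ((473.9031982421875, 254.67092895507812), (0.0, 0.0), 0.0)
   comp 1 [0.4731 0.1961 0.0552] ((473.072509765625, 196.09461975097656), (0.0, 0.0), 0.0)
   comp 1 [0.4725 0.3209 0.0546] ((472.5497131347656, 320.892578125), (0.0, 0.0), 0.0)
   comp 1 [0.4705 0.3128 0.0549] ((470.50579833984375, 312.81060791015625), (0.0, 0.0), 0.0)
   comp 1 [0.4666 0.3187 0.0549] ((466.6370849609375, 318.6778259277344), (0.0, 0.0), 0.0)
[[-0.9451  0.3267 -0.    ]
 [ 0.3267  0.9451 -0.0001]
 [-0.     -0.0001 -1.    ]]
```

{"fn": "apply_moves", "kwargs": {
  "increments": [
    [[-0.8, -0.65, 0, 0, 0, -0.06, 1], [-1.6, -1.3, 0, 0, 0, -0.12, 1], [-2.4, -2.0, 0, 0, 0, -0.18, 1], [-3.2, -2.7, 0, 0, 0, -0.24, 1], [-4.0, -3.35, 0, 0, 0, -0.3, 1], [-4.8, -4.0, 0, 0, 0, -0.36, 1], [-5.6, -4.7, 0, 0, 0, -0.42, 1], [-6.4, -5.35, 0, 0, 0, -0.48, 1], [-7.2, -6.0, 0, 0, 0, -0.54, 1], [-8.0, -6.7, 0, 0, 0, -0.61, 1]]
  ],
  "force": 20
}}

```text
clock: 1.88
position: [0.4108, 0.2089, 0.2031]
orientation: [-0.439, 3.11, 0.0]
wrist_force: [0.4, 0.8, -0.0]
grip_width: 0.0247
```

```bash
cat > st.py <<'E'
from fit import *
from scipy.spatial.transform import Rotation as Ro
import sys
G={'fan':(.5325,-.0028,15.87),'key':(.5094,-.2823,-6.87),'start':(.5027,.2954,3.06)}
o=get_obs(); M=Ro.from_rotvec(o['orientation']).as_matrix()
print(o['clock'],o['position'],o['wrist_force'],o['grip_width']); print('yaw line',np.degrees(np.arctan2(-M[1,0],-M[0,0])),'z',M[:,2])
if len(sys.argv)>1:
    x,y,a=G[sys.argv[1]]; z=float(sys.argv[2])+.014
    d=M.T@(np.array([x,y,z])-o['position'])/.04
    a=np.radians(a); T=np.array([[-np.cos(a),np.sin(a),0],[-np.sin(a),-np.cos(a),0],[0,0,-1]]).T
    T=np.column_stack([[-np.cos(a),-np.sin(a),0],[-np.sin(a),np.cos(a),0],[0,0,-1]])
    print('move',d,Ro.from_matrix(M.T@T).as_rotvec())
E
python3 st.py fan .12
```

```text
1.8833 [0.4108 0.2089 0.2031] [ 0.4345  0.8402 -0.0052] 0.024685713918135607
yaw line 16.062850085506383 z [ 0.001   0.0004 -1.    ]
move [-1.4587 -5.9274  1.729 ] [0.0001 0.001  0.0034]
```

{"fn": "apply_moves", "kwargs": {
  "increments": [
    [[-0.2, -0.8, 0, 0, 0, 0, 1], [-0.4, -1.6, 0, 0, 0, 0, 1], [-0.6, -2.4, 0, 0, 0, 0, 1], [-0.8, -3.2, 0, 0, 0, 0, 1], [-1.0, -4.0, 0, 0, 0, 0, 1], [-1.2, -4.8, 0, 0, 0, 0, 1], [-1.4, -5.5, 0, 0, 0, 0, 1], [-1.45, -5.9, 0, 0, 0, 0, 1], [-1.45, -5.9, 0, 0, 0, 0, 1], [-1.45, -5.9, 0, 0, 0, 0, 1]]
  ]
}}

```text
clock: 2.72
position: [0.5304, -0.0009, 0.2025]
orientation: [0.431, -3.111, -0.001]
wrist_force: [0.1, 0.1, -0.1]
grip_width: 0.0007
```

```bash
python3 - <<'E'
from h import *
shot('wrist','w1.png')
E
python3 st.py fan .09
```

```text
2.7667 [ 0.5303 -0.0001  0.2028] [-0.418   0.797   0.2548] 0.00040818475259772505
yaw line 15.858847842298735 z [-0.0003  0.0005 -1.    ]
move [-0.0357 -0.0816  2.4707] [ 0.0006 -0.0001 -0.0002]
```

View pics/w1.png

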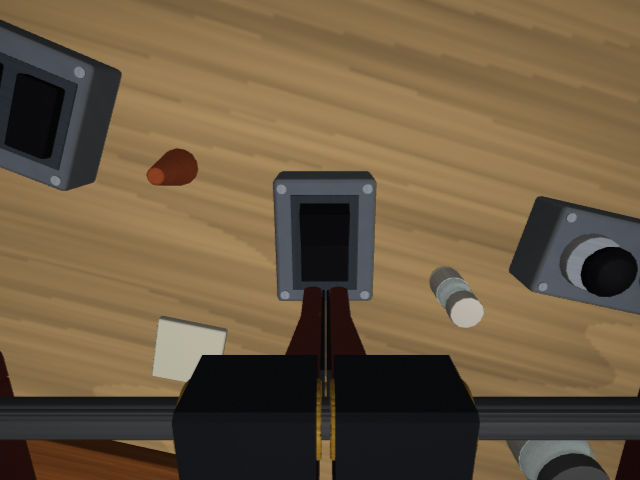

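The wrist view has the rocker at columns 300–350, rows 203–283, with its near end at the top. The closed fingertips are at column 327, so they line up laterally. I'll cross-check the box centre with this depth image.

```bash
python3 - <<'E'
from fit import *
p=eyes.grab_frame('wrist'); W=cloud(p)
c=(.554,.003)
m=(abs(W[...,2]-.05)<.005)&(np.hypot(W[...,0]-c[0],W[...,1]-c[1])<.085)
m=cv2.morphologyEx(m.astype(np.uint8),cv2.MORPH_OPEN,np.ones((3,3)))>0
print(cv2.minAreaRect((W[m][:,:2]*1000).astype(np.float32)),m.sum())
for r in spotter.landmark_of(p,'fan_near_end')[:1]: print(r,world(p,*r['at'],.065))
# rocker profile along box x
a=np.radians(15.9);u=(W[...,0]-.554)*np.cos(a)+(W[...,1]-.0033)*np.sin(a);w=-(W[...,0]-.554)*np.sin(a)+(W[...,1]-.0033)*np.cos(a)
for x in range(-36,37,8):
    k=(abs(u*1000-x)<2)&(abs(w)<.012); print(x,k.sum(),np.median(W[k][:,2]) if k.any() else 0)
E
```

```text
((555.00341796875, 5.385921478271484), (109.35722351074219, 84.99053955078125), 15.882061004638672) 7822
{'at': [321.1, 226.1], 'confidence': 0.71} [ 0.5373 -0.0015  0.065 ]
-36 2973 0.2552776652895033
-28 301 0.06723017830469158
-20 133 0.06454639118005846
-12 132 0.06134422314627894
-4 115 0.05796069333124481
4 123 0.05549738671912336
12 124 0.055634914729294514
20 119 0.05574897909343961
28 117 0.055818174788407775
36 69 0.05125344134346766
```

{"fn": "apply_moves", "kwargs": {
  "increments": [
    [[-0.05, -0.05, 0.5, 0, 0, 0, 1], [-0.05, -0.05, 1.0, 0, 0, 0, 1], [-0.05, -0.05, 1.5, 0, 0, 0, 1], [-0.05, -0.05, 2.0, 0, 0, 0, 1], [-0.05, -0.05, 2.4, 0, 0, 0, 1], [-0.05, -0.05, 2.7, 0, 0, 0, 1], [-0.05, -0.05, 2.9, 0, 0, 0, 1], [-0.05, -0.05, 2.9, 0, 0, 0, 1], [-0.05, -0.05, 2.9, 0, 0, 0, 1], [-0.05, -0.05, 2.9, 0, 0, 0, 1]]
  ]
}}

```text
clock: 3.7
position: [0.5336, -0.0016, 0.0882]
orientation: [-0.434, 3.109, -0.001]
wrist_force: [0.3, -0.8, -0.5]
grip_width: 0.0003
```

```bash
python3 st.py fan .056
```

```text
3.7 [ 0.5336 -0.0016  0.0882] [ 0.3061 -0.7591 -0.4652] 0.00033248946898736223
yaw line 15.903051929039545 z [ 0.0021 -0.0001 -1.    ]
move [ 0.0348 -0.0206  0.4552] [-0.0007  0.002   0.0006]
```

{"fn": "apply_moves", "kwargs": {
  "increments": [
    [[0, 0, 0.06, 0, 0, 0, 1], [0, 0, 0.12, 0, 0, 0, 1], [0, 0, 0.18, 0, 0, 0, 1], [0, 0, 0.24, 0, 0, 0, 1], [0, 0, 0.3, 0, 0, 0, 1], [0, 0, 0.36, 0, 0, 0, 1], [0, 0, 0.4, 0, 0, 0, 1], [0, 0, 0.43, 0, 0, 0, 1], [0, 0, 0.45, 0, 0, 0, 1], [0, 0, 0.45, 0, 0, 0, 1]]
  ]
}}

```text
clock: 4.53
position: [0.5328, -0.0018, 0.0686]
orientation: [0.434, -3.111, -0.0]
wrist_force: [0.2, 0.1, -0.6]
grip_width: 0.0007
```

```bash
python3 st.py fan .056
```

```text
4.5333 [ 0.5328 -0.0018  0.0686] [ 0.2395  0.088  -0.5563] 0.0007059925463429224
yaw line 15.881921514263173 z [-0.0003  0.     -1.    ]
move [ 0.0147 -0.0221 -0.0348] [ 0.0001 -0.0003  0.0002]
```

{"fn": "apply_moves", "kwargs": {
  "increments": [
    [[0, 0, 0.02, 0, 0, 0, 1], [0, 0, 0.03, 0, 0, 0, 1], [0, 0, 0.04, 0, 0, 0, 1], [0, 0, 0.05, 0, 0, 0, 1], [0, 0, 0.06, 0, 0, 0, 1], [0, 0, 0.06, 0, 0, 0, 1], [0, 0, 0.06, 0, 0, 0, 1], [0, 0, 0.06, 0, 0, 0, 1], [0, 0, 0.06, 0, 0, 0, 1], [0, 0, 0.06, 0, 0, 0, 1]]
  ]
}}

```text
clock: 5.37
position: [0.533, -0.0018, 0.0665]
orientation: [-0.434, 3.111, -0.0]
wrist_force: [0.4, 0.4, 0.5]
grip_width: 0.0003
```

```bash
python3 st.py fan .056
```

```text
5.3667 [ 0.533  -0.0018  0.0665] [0.4158 0.3723 0.497 ] 0.0003036508932097251
yaw line 15.879391985218218 z [ 0.0001 -0.     -1.    ]
move [ 0.0178 -0.0211 -0.088 ] [-0.      0.0001  0.0002]
```

```bash
python3 - <<'E'
from h import *
p=shot('scene','s2.png'); i=cv2.resize(p['img'][180:330,270:470],(800,600),interpolation=cv2.INTER_CUBIC); cv2.imwrite('pics/s2c.png',i[:,:,::-1])
shot('wrist','w2.png')
E
```

```text
(no output)
```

View pics/s2c.png

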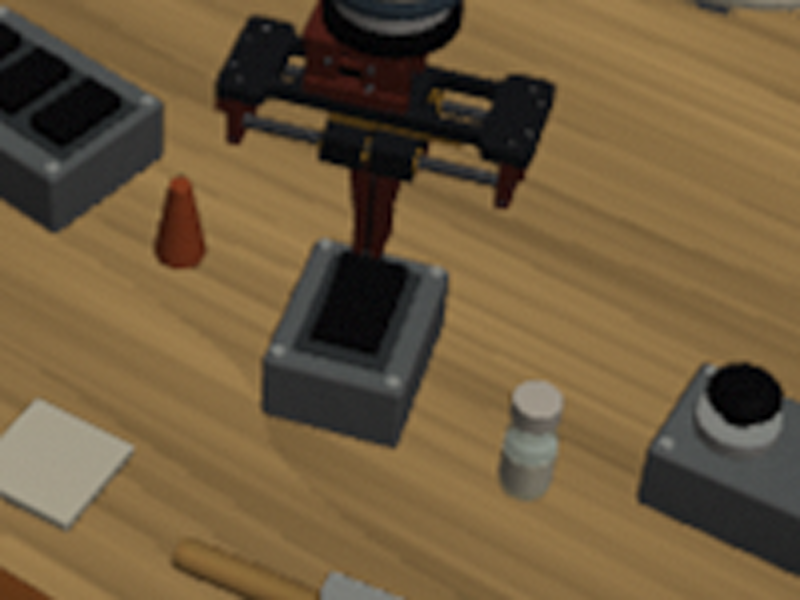

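View pics/w2.png

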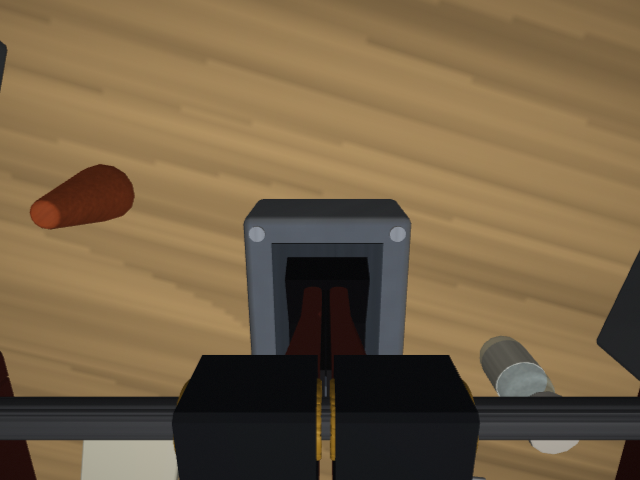

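The scene crop shows the fingers coming down at the rocker's near end, around (370,250) in the crop. The wrist view shows the tips on the rocker's near half at (327,290). I'll measure the rocker's height profile.

```bash
cat > prof.py <<'E'
from fit import *
def prof(n):
    p=eyes.grab_frame(n); W=cloud(p)
    a=np.radians(15.9);u=(W[...,0]-.5545)*np.cos(a)+(W[...,1]-.0043)*np.sin(a);w=-(W[...,0]-.5545)*np.sin(a)+(W[...,1]-.0043)*np.cos(a)
    for x in range(-36,37,6):
        for s in [0,1]:
            k=(abs(u*1000-x)<2)&(abs(w)<.020)&(abs(w)>.014 if s else abs(w)<.01); print(n,x,'side' if s else 'mid',k.sum(),np.round(np.percentile(W[k][:,2],[25,50]),4) if k.any() else 0)
E
python3 -c "
from prof import *
prof('scene');prof('wrist')"
```

```text
scene -36 mid 7 [0.4741 0.4751]
scene -36 side 10 [0.2095 0.4729]
scene -30 mid 25 [0.0637 0.0673]
scene -30 side 16 [0.0672 0.2084]
scene -24 mid 29 [0.0648 0.0989]
scene -24 side 13 [0.0635 0.0682]
scene -18 mid 45 [0.0827 0.1258]
scene -18 side 15 [0.0603 0.0649]
scene -12 mid 139 [0.0999 0.1233]
scene -12 side 28 [0.063  0.3124]
scene -6 mid 97 [0.1887 0.2206]
scene -6 side 59 [0.1912 0.2221]
scene 0 mid 101 [0.1989 0.211 ]
scene 0 side 77 [0.2026 0.2191]
scene 6 mid 121 [0.1901 0.2691]
scene 6 side 136 [0.2568 0.3315]
scene 12 mid 403 [0.3029 0.3414]
scene 12 side 175 [0.2989 0.3502]
scene 18 mid 137 [0.3899 0.4315]
scene 18 side 27 [0.0572 0.4133]
scene 24 mid 29 [0.0557 0.4262]
scene 24 side 40 [0.4236 0.4377]
scene 30 mid 20 [0.0511 0.0522]
scene 30 side 16 [0.0512 0.0551]
scene 36 mid 12 [0.0497 0.0509]
scene 36 side 7 [0.0493 0.0513]
wrist -36 mid 436 [0.0508 0.0514]
wrist -36 side 238 [0.0507 0.0513]
wrist -30 mid 1247 [0.0641 0.0914]
wrist -30 side 331 [0.0619 0.0641]
wrist -24 mid 237 [0.0659 0.0667]
wrist -24 side 147 [0.0653 0.0657]
wrist -18 mid 14 [0.0632 0.0637]
wrist -18 side 138 [0.0628 0.0634]
wrist -12 mid 37 [0.0616 0.1611]
wrist -12 side 126 [0.0603 0.0608]
wrist -6 mid 11 [0.058  0.0584]
wrist -6 side 120 [0.0578 0.0583]
wrist 0 mid 12 [0.0557 0.056 ]
wrist 0 side 118 [0.0555 0.056 ]
wrist 6 mid 14 [0.0549 0.0555]
wrist 6 side 90 [0.055  0.0555]
wrist 12 mid 14 [0.0552 0.0554]
wrist 12 side 22 [0.0552 0.0555]
wrist 18 mid 13 [0.0555 0.0558]
wrist 18 side 1 [0.0499 0.0499]
wrist 24 mid 12 [0.0552 0.0553]
wrist 24 side 0 0
wrist 30 mid 12 [0.0554 0.0558]
wrist 30 side 0 0
wrist 36 mid 7 [0.0502 0.0505]
wrist 36 side 0 0
```

```bash
python3 -c "
from fit import *
p=eyes.grab_frame('wrist'); W=cloud(p)
for v in range(270,350,6): print(v,[ (u,np.round(W[v,u]*1000,0)) for u in (306,313,340)])
o=get_obs();print(o['position'],o['wrist_force'],p['t'],-p['R'].T@p['t'])
"
```

```text
270 [(306, array([527., -13.,  61.])), (313, array([526., -10.,  61.])), (340, array([523.,   3.,  62.]))]
276 [(306, array([528., -13.,  66.])), (313, array([527., -10.,  66.])), (340, array([524.,   3.,  65.]))]
282 [(306, array([530., -12.,  68.])), (313, array([530.,  -9.,  67.])), (340, array([526.,   3.,  68.]))]
288 [(306, array([525., -13.,  87.])), (313, array([524., -10.,  87.])), (340, array([521.,   1.,  88.]))]
294 [(306, array([525., -12.,  93.])), (313, array([524., -10.,  93.])), (340, array([521.,   1.,  94.]))]
300 [(306, array([525., -12.,  98.])), (313, array([524.,  -9.,  99.])), (340, array([521.,   1.,  99.]))]
306 [(306, array([525., -12., 104.])), (313, array([524.,  -9., 103.])), (340, array([521.,   0., 105.]))]
312 [(306, array([524., -12., 111.])), (313, array([524.,  -9., 109.])), (340, array([521.,   0., 109.]))]
318 [(306, array([525., -12., 113.])), (313, array([524.,  -9., 113.])), (340, array([521.,   0., 114.]))]
324 [(306, array([525., -11., 118.])), (313, array([524.,  -9., 117.])), (340, array([521.,  -0., 119.]))]
330 [(306, array([525., -11., 122.])), (313, array([524.,  -9., 122.])), (340, array([521.,   0., 122.]))]
336 [(306, array([524., -11., 126.])), (313, array([524.,  -9., 126.])), (340, array([522.,  -0., 126.]))]
342 [(306, array([524., -11., 130.])), (313, array([524.,  -9., 129.])), (340, array([521.,  -0., 130.]))]
348 [(306, array([525., -11., 133.])), (313, array([523.,  -9., 134.])), (340, array([522.,  -0., 133.]))]
[ 0.5329 -0.0018  0.0664] [ 1.0276  0.804  -0.169 ] [ 0.1479 -0.4842  0.1066] [ 0.4536 -0.0245  0.2476]
```

```bash
python3 -c "
from fit import *
p=eyes.grab_frame('wrist'); W=cloud(p)
for v in range(262,300,4): print(v,[ int(round(W[v,u,2]*1000)) for u in range(296,358,3)])
i=cv2.resize(p['img'][230:360,250:410],(800,600)); i=cv2.convertScaleAbs(i,alpha=3); cv2.imwrite('pics/w3.png',i[:,:,::-1])
"
```

```text
262 [57, 57, 57, 56, 57, 57, 57, 56, 57, 56, 57, 56, 55, 57, 56, 56, 57, 56, 57, 56, 57]
266 [59, 59, 59, 60, 59, 59, 60, 58, 58, 59, 60, 57, 59, 59, 58, 59, 58, 59, 59, 59, 60]
270 [61, 62, 61, 62, 63, 62, 62, 63, 62, 62, 61, 61, 61, 62, 62, 63, 62, 61, 62, 62, 62]
274 [64, 64, 65, 64, 64, 64, 65, 65, 63, 63, 64, 65, 65, 64, 64, 64, 65, 64, 65, 64, 64]
278 [66, 67, 67, 66, 66, 66, 67, 67, 66, 68, 67, 66, 67, 66, 66, 66, 67, 67, 67, 67, 66]
282 [66, 67, 67, 68, 67, 68, 68, 66, 67, 67, 67, 67, 67, 68, 67, 67, 67, 67, 67, 68, 68]
286 [67, 65, 65, 66, 67, 65, 67, 65, 66, 65, 67, 66, 66, 67, 67, 67, 66, 66, 66, 66, 66]
290 [66, 64, 65, 88, 90, 88, 88, 90, 89, 85, 65, 86, 89, 89, 89, 89, 89, 90, 66, 66, 66]
294 [64, 64, 65, 93, 93, 93, 93, 92, 92, 91, 64, 90, 92, 93, 93, 93, 94, 92, 64, 64, 64]
298 [63, 63, 63, 98, 97, 97, 97, 97, 97, 94, 64, 93, 97, 97, 96, 97, 98, 97, 63, 63, 63]
```

View pics/w3.png

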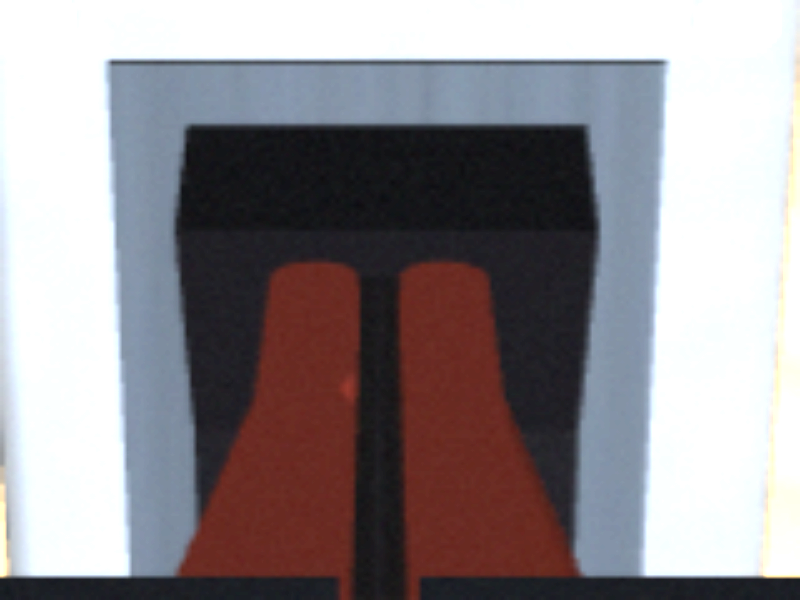

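```bash
python3 -c "
from fit import *
p=eyes.grab_frame('scene'); W=cloud(p)
for v in range(232,250): print(v,[tuple(int(x) for x in np.round(W[v,u]*1000)) for u in range(358,370,3)], p['img'][v,362])
"; python3 st.py
```

```text
232 [(541, -9, 114), (542, -1, 119), (540, 6, 121), (529, 8, 114)] [16 10  9]
233 [(545, -6, 116), (543, 0, 118), (540, 6, 119), (524, 5, 105)] [18 12 10]
234 [(542, -8, 108), (543, 0, 114), (541, 7, 117), (522, 5, 100)] [15  9  9]
235 [(545, -6, 109), (538, -2, 106), (540, 7, 112), (526, 7, 102)] [14 10 10]
236 [(545, -6, 107), (540, -1, 105), (540, 7, 109), (519, 4, 91)] [15 12 11]
237 [(545, -6, 102), (542, 0, 104), (541, 7, 107), (521, 5, 90)] [16 11 11]
238 [(545, -5, 100), (541, 0, 100), (538, 6, 101), (444, -36, 2)] [20 12  9]
239 [(541, -8, 92), (545, 3, 101), (540, 8, 100), (442, -37, -3)] [21 10  8]
240 [(544, -6, 93), (542, 1, 95), (541, 8, 98), (444, -36, -5)] [22 13 11]
241 [(543, -6, 88), (539, -1, 88), (540, 8, 93), (450, -32, -1)] [27 13 10]
242 [(545, -5, 87), (538, -1, 84), (540, 8, 91), (452, -31, -3)] [30 13  8]
243 [(532, -12, 70), (526, -7, 67), (541, 9, 88), (498, -6, 45)] [32 20 19]
244 [(531, -12, 65), (530, -5, 68), (525, 1, 68), (506, -1, 51)] [22 19 18]
245 [(533, -11, 63), (527, -6, 62), (525, 1, 64), (523, 8, 66)] [8 9 9]
246 [(534, -10, 62), (535, -2, 67), (528, 3, 65), (524, 9, 65)] [12 12 14]
247 [(537, -8, 62), (538, 1, 68), (528, 3, 62), (527, 10, 65)] [12 11 13]
248 [(539, -7, 61), (534, -1, 60), (530, 4, 60), (529, 12, 64)] [ 8  9 11]
249 [(543, -4, 63), (537, 1, 61), (533, 6, 60), (530, 12, 61)] [12  9 11]
5.7167 [ 0.5329 -0.0018  0.0664] [-0.0071  0.2543  0.1604] 0.00022220743547718554
yaw line 15.885064792435045 z [ 0. -0. -1.]
```

Both cameras put the fingertip underside at z≈0.085. The reported TCP z of 0.0664 would put it at 0.052. So the fingertips really sit about 19 mm above the reported TCP, and the rocker hasn't been touched yet. I'll check the clearance of the gripper parts above the tips before going lower.

```bash
python3 -c "
from fit import *
p=eyes.grab_frame('wrist'); W=cloud(p)
for v in (340,350,356,365,380,400,420,440,460): print(v,[tuple(int(x) for x in np.round(W[v,u]*1000)) for u in (20,100,200,250,300,325,400,460,560,625)])
p=eyes.grab_frame('scene'); W=cloud(p)
M=(abs(W[...,0]-.533)<.12)&(abs(W[...,1])<.12)&(W[...,2]>.075)&(W[...,2]<.3)
o=(W[...,1]+.0018)*np.cos(.277)-(W[...,0]-.533)*np.sin(.277)
for b in range(-100,101,20):
    k=M&(abs(o*1000-b)<8); 
    if k.sum()>5: print(b,k.sum(),np.percentile(W[k][:,2],[1,5,25]))
"
```

```text
340 [(654, -183, -1), (639, -131, 0), (620, -65, 0), (612, -33, 0), (525, -13, 128), (565, 7, 55), (557, 47, 50), (454, -25, 248), (554, 170, 0), (533, 190, 24)]
350 [(662, -183, -1), (648, -130, -1), (629, -64, -1), (620, -31, -2), (525, -12, 135), (571, 9, 56), (564, 50, 48), (580, 108, -1), (561, 173, 0), (539, 192, 25)]
356 [(667, -183, -1), (653, -130, -1), (634, -63, -1), (505, -26, 172), (503, -16, 171), (574, 10, 56), (497, 4, 171), (584, 110, -1), (565, 176, 0), (542, 191, 28)]
365 [(675, -183, -1), (659, -129, 0), (508, -35, 175), (506, -26, 174), (503, -16, 175), (579, 11, 56), (497, 4, 175), (590, 111, 1), (572, 179, -1), (546, 192, 30)]
380 [(687, -181, 0), (672, -127, -1), (508, -34, 180), (505, -25, 180), (503, -16, 179), (592, 15, 50), (497, 3, 180), (494, 14, 180), (583, 184, 0), (571, 229, -1)]
400 [(523, -68, 179), (519, -53, 179), (509, -33, 184), (505, -24, 186), (502, -15, 186), (506, -10, 180), (498, 2, 185), (495, 13, 185), (494, 35, 179), (490, 48, 179)]
420 [(523, -65, 183), (519, -50, 184), (508, -31, 190), (506, -23, 189), (503, -15, 190), (508, -9, 183), (499, 2, 189), (495, 11, 190), (495, 33, 184), (492, 45, 183)]
440 [(545, -73, 169), (714, -117, 9), (512, -30, 189), (510, -22, 190), (507, -14, 190), (679, 40, -1), (503, 3, 189), (499, 12, 190), (577, 137, 75), (617, 253, 0)]
460 [(551, -73, 169), (733, -116, 8), (517, -30, 189), (514, -21, 190), (512, -13, 190), (697, 45, -1), (506, 4, 191), (504, 15, 189), (648, 216, -1), (512, 68, 168)]
-80 208 [0.1689 0.174  0.1948]
-60 172 [0.1771 0.1805 0.1994]
-40 153 [0.1774 0.1794 0.2038]
-20 316 [0.1508 0.1767 0.1932]
0 469 [0.0872 0.0969 0.1408]
20 437 [0.1375 0.1731 0.1904]
40 224 [0.1754 0.1793 0.1954]
60 155 [0.176  0.1795 0.2   ]
80 231 [0.1677 0.1738 0.1975]
```

The gripper body bottom is at 0.168, about 83 mm above the tips, which matches the spec. So the whole tool sits about 33 mm higher than the reported z. x and y agree. I'll work from the camera-based tip height and force from here.

```bash
cat > tip.py <<'E'
from fit import *
def tip():
    # true fingertip underside height from the wrist picture (finger columns)
    p=eyes.grab_frame('wrist'); W=cloud(p); r=[]
    for u in list(range(308,317))+list(range(338,345)):
        z=[(W[v,u,2]) for v in (292,296,300,304)]; y=np.polyfit((292,296,300,304),z,1); r.append(np.polyval(y,288))
    o=get_obs(); print('tip z %.4f'%np.median(r),'tcp',o['position'],'F',o['wrist_force'],o['clock']); return p,W
E
python3 -c "
from tip import *
tip()"
```

```text
tip z 0.0874 tcp [ 0.5329 -0.0018  0.0664] F [0.2013 0.1343 0.4838] 5.8667
```

{"fn": "apply_moves", "kwargs": {
  "increments": [
    [[0, 0, 0.06, 0, 0, 0, 1], [0, 0, 0.12, 0, 0, 0, 1], [0, 0, 0.18, 0, 0, 0, 1], [0, 0, 0.24, 0, 0, 0, 1], [0, 0, 0.3, 0, 0, 0, 1], [0, 0, 0.36, 0, 0, 0, 1], [0, 0, 0.4, 0, 0, 0, 1], [0, 0, 0.4, 0, 0, 0, 1], [0, 0, 0.4, 0, 0, 0, 1], [0, 0, 0.4, 0, 0, 0, 1]]
  ]
}}

```text
clock: 6.7
position: [0.533, -0.0018, 0.0506]
orientation: [-0.434, 3.111, -0.0]
wrist_force: [0.1, 0.7, -0.5]
grip_width: 0.0005
```

```bash
python3 -c "
from tip import *
tip()"
```

```text
tip z 0.0716 tcp [ 0.533  -0.0018  0.0506] F [-0.8461 -0.8909  0.0101] 6.75
```

{"fn": "apply_moves", "kwargs": {
  "increments": [
    [[0, 0, 0.04, 0, 0, 0, 1], [0, 0, 0.08, 0, 0, 0, 1], [0, 0, 0.12, 0, 0, 0, 1], [0, 0, 0.16, 0, 0, 0, 1], [0, 0, 0.2, 0, 0, 0, 1], [0, 0, 0.24, 0, 0, 0, 1], [0, 0, 0.28, 0, 0, 0, 1], [0, 0, 0.32, 0, 0, 0, 1], [0, 0, 0.34, 0, 0, 0, 1], [0, 0, 0.34, 0, 0, 0, 1]]
  ]
}}

```text
clock: 7.58
position: [0.5331, -0.0017, 0.0366]
orientation: [-0.434, 3.111, 0.0]
wrist_force: [0.6, 0.0, 0.4]
grip_width: 0.0007
```

```bash
python3 -c "
from tip import *
tip()"
```

```text
tip z 0.0576 tcp [ 0.5331 -0.0016  0.0366] F [ 0.139  -1.1393  0.3815] 7.6333
```

{"fn": "apply_moves", "kwargs": {
  "increments": [
    [[0, 0, 0.01, 0, 0, 0, 1], [0, 0, 0.02, 0, 0, 0, 1], [0, 0, 0.03, 0, 0, 0, 1], [0, 0, 0.04, 0, 0, 0, 1], [0, 0, 0.05, 0, 0, 0, 1], [0, 0, 0.05, 0, 0, 0, 1], [0, 0, 0.05, 0, 0, 0, 1], [0, 0, 0.05, 0, 0, 0, 1], [0, 0, 0.05, 0, 0, 0, 1], [0, 0, 0.05, 0, 0, 0, 1]]
  ]
}}

```text
clock: 8.47
position: [0.5332, -0.0017, 0.0365]
orientation: [-0.434, 3.11, -0.0]
wrist_force: [-4.2, 0.4, 9.1]
grip_width: 0.0005
```

```bash
python3 -c "
from tip import *
tip()"
```

```text
tip z 0.0575 tcp [ 0.5332 -0.0016  0.0364] F [-5.0803  1.3256  8.9958] 8.5167
```

{"fn": "apply_moves", "kwargs": {
  "increments": [
    [[0, 0, -0.2, 0, 0, 0, 1], [0, 0, -0.5, 0, 0, 0, 1], [0, 0, -1.0, 0, 0, 0, 1], [0, 0, -1.5, 0, 0, 0, 1], [0, 0, -2.0, 0, 0, 0, 1], [0, 0, -2.4, 0, 0, 0, 1], [0, 0, -2.6, 0, 0, 0, 1], [0, 0, -2.6, 0, 0, 0, 1], [0, 0, -2.6, 0, 0, 0, 1], [0, 0, -2.6, 0, 0, 0, 1]]
  ]
}}

```text
clock: 9.35
position: [0.5324, -0.0018, 0.1375]
orientation: [0.434, -3.11, -0.001]
wrist_force: [-0.5, -0.5, -0.0]
grip_width: 0.0004
```

```bash
python3 -c "
from prof import *
prof('wrist')" | grep -v -- side; sed -i 's/+.014$/-.0195/' st.py; python3 st.py key .11; python3 -c "
from h import *
shot('wrist','w4.png')"
```

```text
wrist -36 mid 362 [0.051  0.1694]
wrist -30 mid 684 [0.0556 0.1809]
wrist -24 mid 243 [0.0554 0.0559]
wrist -18 mid 165 [0.0549 0.0553]
wrist -12 mid 181 [0.0551 0.0557]
wrist -6 mid 159 [0.055  0.0556]
wrist 0 mid 162 [0.0549 0.0555]
wrist 6 mid 180 [0.0571 0.0575]
wrist 12 mid 29 [0.0591 0.0597]
wrist 18 mid 14 [0.062  0.0624]
wrist 24 mid 13 [0.0647 0.0655]
wrist 30 mid 8 [0.0668 0.0678]
wrist 36 mid 0 0
9.4 [ 0.5323 -0.0017  0.1372] [ 0.3215 -0.0083  0.5061] 0.0008485136536540656
yaw line 15.882014857243531 z [-0.0024  0.0002 -1.    ]
move [ 2.4673 -6.5907  1.1683] [ 0.0004 -0.0024  0.3971]
```

View pics/w4.png

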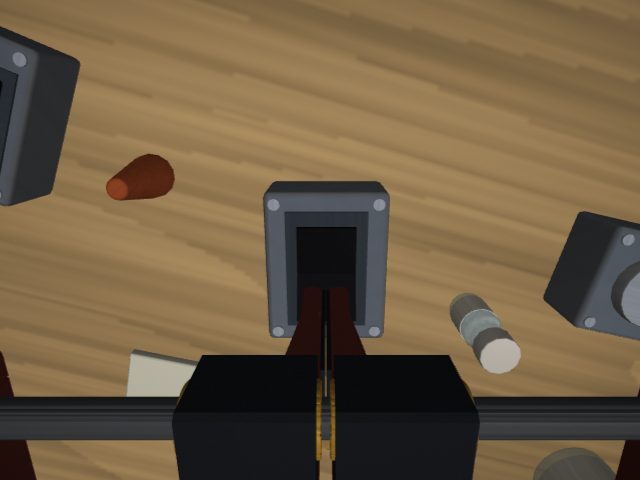

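The rocker is on: its near half is level at 0.0555 and the far half is raised to 0.067. Next I'll move above the middle key.

{"fn": "apply_moves", "kwargs": {
  "increments": [
    [[0.3, -0.8, 0, 0, 0, 0.05, 1], [0.6, -1.6, 0, 0, 0, 0.1, 1], [0.9, -2.4, 0, 0, 0, 0.15, 1], [1.2, -3.3, 0, 0, 0, 0.2, 1], [1.5, -4.1, 0, 0, 0, 0.25, 1], [1.8, -4.9, 0, 0, 0, 0.3, 1], [2.1, -5.7, 0, 0, 0, 0.35, 1], [2.4, -6.4, 0, 0, 0, 0.4, 1], [2.47, -6.6, 0, 0, 0, 0.4, 1], [2.47, -6.6, 0, 0, 0, 0.4, 1]]
  ]
}}

```text
clock: 10.28
position: [0.5091, -0.2846, 0.1373]
orientation: [-0.197, -3.133, -0.001]
wrist_force: [1.2, -0.4, -0.6]
grip_width: 0.0003
```

```bash
python3 -c "
from fit import *
p=shot('wrist','w5.png'); W=cloud(p)
for zz,h in ((.05,.105),(.0615,.035)):
    c=(.5094,-.2823)
    m=(abs(W[...,2]-zz)<.005)&(np.hypot(W[...,0]-c[0],W[...,1]-c[1])<h)
    m=cv2.morphologyEx(m.astype(np.uint8),cv2.MORPH_OPEN,np.ones((3,3)))
    k,l,st,ce=cv2.connectedComponentsWithStats(m)
    for i in range(1,k):
        if st[i,4]>150: print(zz,st[i,4],cv2.minAreaRect((W[l==i][:,:2]*1000).astype(np.float32)),np.median(W[l==i][:,2]))
for r in spotter.landmark_of(p,'key_mid_top')[:2]: print(r,world(p,*r['at'],.062))
"; python3 st.py key .07
```

```text
0.05 19848 ((510.2396545410156, -280.4785461425781), (152.03561401367188, 104.3651351928711), 83.26029968261719) 0.05000582492207889
0.0615 3710 ((510.3586120605469, -280.44488525390625), (30.053983688354492, 55.99068832397461), 83.04279327392578) 0.06136190391470928
0.0615 385 ((505.8572998046875, -314.0056457519531), (5.9238600730896, 34.77080154418945), 83.3497543334961) 0.06116327685945408
{'at': [333.4, 245.5], 'confidence': 0.91} [ 0.5118 -0.2793  0.062 ]
10.3833 [ 0.51  -0.282  0.138] [-0.3871 -0.3514 -0.3373] 0.00043731780737412047
yaw line -7.007414206206846 z [-0.001   0.0015 -1.    ]
move [ 0.0117 -0.0128  2.1882] [ 0.0013 -0.0012 -0.0024]
```

View pics/w5.png

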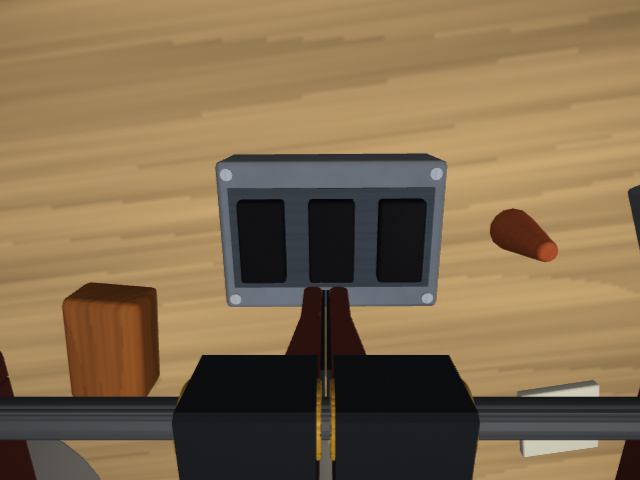

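The wrist view has the three keys side by side, with the middle one at (331,240) and the fingers centred in line with it at column 326. Two fits put the key centre at about (0.510, -0.2815).

{"fn": "apply_moves", "kwargs": {
  "increments": [
    [[0, 0.01, 0.5, 0, 0, 0, 1], [0, 0.01, 1.0, 0, 0, 0, 1], [0, 0.01, 1.5, 0, 0, 0, 1], [0, 0.01, 1.9, 0, 0, 0, 1], [0, 0.01, 2.1, 0, 0, 0, 1], [0, 0.01, 2.2, 0, 0, 0, 1], [0, 0.01, 2.2, 0, 0, 0, 1], [0, 0.01, 2.2, 0, 0, 0, 1], [0, 0.01, 2.2, 0, 0, 0, 1], [0, 0.01, 2.2, 0, 0, 0, 1]]
  ]
}}

```text
clock: 11.22
position: [0.5109, -0.2826, 0.0523]
orientation: [0.192, 3.134, -0.002]
wrist_force: [-0.7, -1.1, -0.2]
grip_width: 0.0006
```

```bash
python3 -c "
from tip import *
tip()"; python3 st.py key .054
```

```text
tip z 0.0730 tcp [ 0.5107 -0.2826  0.052 ] F [-0.4075 -0.9776 -0.7816] 11.2667
11.2667 [ 0.5107 -0.2826  0.052 ] [-0.4075 -0.9776 -0.7816] 0.0008922212850027216
yaw line -7.032520832465342 z [ 0.0016 -0.001  -1.    ]
move [0.0351 0.0047 0.4385] [-0.0008  0.0017 -0.0028]
```

{"fn": "apply_moves", "kwargs": {
  "increments": [
    [[0, 0.02, 0.06, 0, 0, 0, 1], [0, 0.02, 0.12, 0, 0, 0, 1], [0, 0.02, 0.18, 0, 0, 0, 1], [0, 0.02, 0.23, 0, 0, 0, 1], [0, 0.02, 0.28, 0, 0, 0, 1], [0, 0.02, 0.33, 0, 0, 0, 1], [0, 0.02, 0.38, 0, 0, 0, 1], [0, 0.02, 0.42, 0, 0, 0, 1], [0, 0.02, 0.44, 0, 0, 0, 1], [0, 0.02, 0.45, 0, 0, 0, 1]]
  ]
}}

```text
clock: 12.1
position: [0.5104, -0.2816, 0.0344]
orientation: [0.193, 3.135, -0.001]
wrist_force: [-4.3, 3.6, 11.1]
grip_width: 0.0004
```

```bash
python3 st.py key .054
```

```text
12.1 [ 0.5104 -0.2816  0.0344] [-4.3381  3.614  11.1349] 0.0003574167298206507
yaw line -7.036491188406724 z [ 0.0005 -0.0004 -1.    ]
move [ 0.0216 -0.0196 -0.0024] [-0.0004  0.0006 -0.0029]
```

{"fn": "apply_moves", "kwargs": {
  "increments": [
    [[0, 0, -0.2, 0, 0, 0, 1], [0, 0, -0.5, 0, 0, 0, 1], [0, 0, -1.0, 0, 0, 0, 1], [0, 0, -1.6, 0, 0, 0, 1], [0, 0, -2.2, 0, 0, 0, 1], [0, 0, -2.7, 0, 0, 0, 1], [0, 0, -3.0, 0, 0, 0, 1], [0, 0, -3.0, 0, 0, 0, 1], [0, 0, -3.0, 0, 0, 0, 1], [0, 0, -3.0, 0, 0, 0, 1]]
  ]
}}

```text
clock: 12.93
position: [0.5098, -0.2813, 0.1511]
orientation: [-0.193, -3.134, -0.002]
wrist_force: [0.3, 0.5, -0.2]
grip_width: 0.0007
```

```bash
python3 -c "
from fit import *
p=shot('wrist','w6.png'); W=cloud(p)
a=np.radians(-6.85);w=-(W[...,0]-.510)*np.sin(a)+(W[...,1]+.2813)*np.cos(a);u=(W[...,0]-.510)*np.cos(a)+(W[...,1]+.2813)*np.sin(a)
for y in (-46,0,46):
    for x in (-18,-6,6):
        k=(abs(w*1000-y)<9)&(abs(u*1000-x)<5); print(y,x,k.sum(),np.percentile(W[k][:,2],[10,50]))
"; python3 st.py start .11
```

```text
-46 -18 730 [0.0607 0.0622]
-46 -6 383 [0.0607 0.0614]
-46 6 358 [0.0604 0.0614]
0 -18 2032 [0.0535 0.2741]
0 -6 3486 [0.0547 0.2022]
0 6 375 [0.0526 0.0535]
46 -18 771 [0.0609 0.2665]
46 -6 371 [0.0606 0.0614]
46 6 360 [0.0606 0.0615]
12.9833 [ 0.5097 -0.2812  0.1507] [ 0.3844  0.376  -0.7439] 0.0006757876670868308
yaw line -7.033678809374399 z [-0.0026  0.0017 -1.    ]
move [ 1.934  14.2821  1.5304] [ 0.0016 -0.0026 -0.1762]
```

View pics/w6.png

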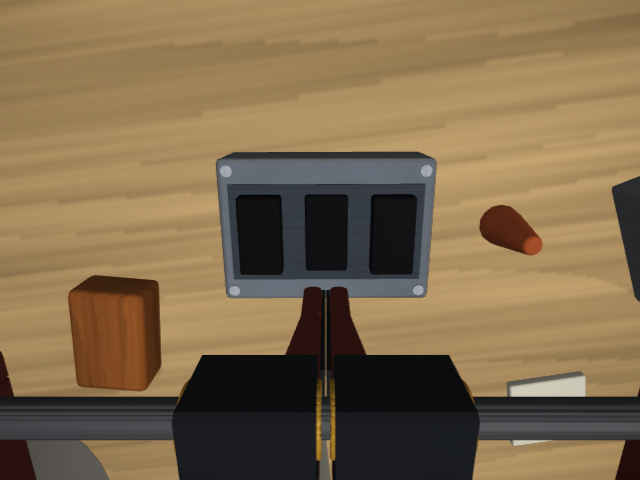

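The middle key is down at 0.0535 and the outer keys are still up at 0.0614. Now to the start button.

{"fn": "apply_moves", "kwargs": {
  "increments": [
    [[0.1, 0.7, 0, 0, 0, 0, 1], [0.2, 1.5, 0, 0, 0, -0.02, 1], [0.3, 2.3, 0, 0, 0, -0.04, 1], [0.4, 3.1, 0, 0, 0, -0.06, 1], [0.5, 3.9, 0, 0, 0, -0.08, 1], [0.6, 4.7, 0, 0, 0, -0.1, 1], [0.75, 5.5, 0, 0, 0, -0.12, 1], [0.85, 6.3, 0, 0, 0, -0.14, 1], [0.95, 7.1, 0, 0, 0, -0.16, 1], [1.05, 7.9, 0, 0, 0, -0.176, 1]]
  ]
}}

```text
clock: 13.82
position: [0.5063, 0.0387, 0.1511]
orientation: [0.085, -3.138, -0.0]
wrist_force: [0.1, 0.1, 0.7]
grip_width: 0.0003
```

```bash
python3 st.py start .11
```

```text
13.8167 [0.5063 0.0387 0.1511] [0.0621 0.0607 0.707 ] 0.0003446671785911472
yaw line 3.0998561837658456 z [-0.0025 -0.     -1.    ]
move [-0.2597  6.4117  1.5154] [ 0.0001 -0.0025  0.0007]
```

{"fn": "apply_moves", "kwargs": {
  "increments": [
    [[-0.03, 0.8, 0, 0, 0, 0, 1], [-0.06, 1.6, 0, 0, 0, 0, 1], [-0.1, 2.4, 0, 0, 0, 0, 1], [-0.13, 3.2, 0, 0, 0, 0, 1], [-0.16, 4.0, 0, 0, 0, 0, 1], [-0.2, 4.8, 0, 0, 0, 0, 1], [-0.23, 5.5, 0, 0, 0, 0, 1], [-0.26, 6.1, 0, 0, 0, 0, 1], [-0.26, 6.4, 0, 0, 0, 0, 1], [-0.26, 6.4, 0, 0, 0, 0, 1]]
  ]
}}

```text
clock: 14.65
position: [0.503, 0.2951, 0.1509]
orientation: [0.088, -3.137, 0.001]
wrist_force: [-0.4, 0.6, 0.7]
grip_width: 0.0005
```

```bash
python3 -c "
from fit import *
p=shot('wrist','w7.png'); W=cloud(p)
c=(.5046,.2594)
m=(abs(W[...,2]-.05)<.005)&(np.hypot(W[...,0]-c[0],W[...,1]-c[1])<.1)
m=cv2.morphologyEx(m.astype(np.uint8),cv2.MORPH_OPEN,np.ones((3,3)))>0
print(cv2.minAreaRect((W[m][:,:2]*1000).astype(np.float32)),m.sum())
m=((abs(W[...,2]-.072)<.004)&(np.hypot(W[...,0]-.503,W[...,1]-.295)<.03)).astype(np.uint8)
m=cv2.morphologyEx(m,cv2.MORPH_OPEN,np.ones((3,3)))>0
print(cv2.minEnclosingCircle((W[m][:,:2]*1000).astype(np.float32)),m.sum(),np.median(W[m],0))
for t,z in (('start_top',.072),('stop_top',.09)):
  for r in spotter.landmark_of(p,t)[:2]: print(r,world(p,*r['at'],z))
"; python3 st.py start .08
```

```text
((505.4290466308594, 261.8639221191406), (79.37890625, 144.93740844726562), 3.1147072315216064) 13894
((503.8438415527344, 297.6360168457031), 13.859573364257812) 1255 [0.5029 0.2977 0.0713]
{'at': [331.2, 244.9], 'confidence': 0.76} [0.5055 0.2992 0.072 ]
{'at': [213.7, 251.8], 'confidence': 0.6} [0.5083 0.2262 0.09  ]
14.8 [0.5041 0.2922 0.1522] [-1.211  -0.711   1.0368] 0.0006208986067089688
yaw line 3.011600800698001 z [-0.0008 -0.0012 -1.    ]
move [0.0282 0.085  2.2932] [-0.0012 -0.0009 -0.0008]
```

View pics/w7.png

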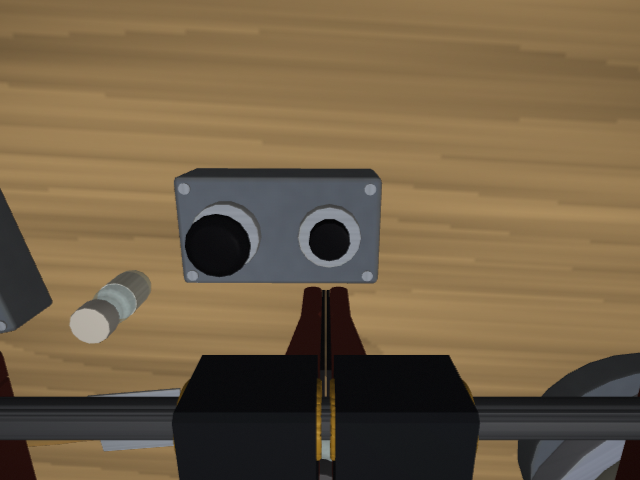

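The wrist view has start at (330,240) in its steel collar, with the fingers in line at column 326. The mushroom stop is at (218,243), well clear. I'll descend to just above start.

{"fn": "apply_moves", "kwargs": {
  "increments": [
    [[0, 0.06, 0.5, 0, 0, 0, 1], [0, 0.06, 1.0, 0, 0, 0, 1], [0, 0.06, 1.5, 0, 0, 0, 1], [0, 0.06, 1.9, 0, 0, 0, 1], [0, 0.06, 2.1, 0, 0, 0, 1], [0, 0.06, 2.2, 0, 0, 0, 1], [0, 0.06, 2.2, 0, 0, 0, 1], [0, 0.06, 2.2, 0, 0, 0, 1], [0, 0.06, 2.2, 0, 0, 0, 1], [0, 0.06, 2.2, 0, 0, 0, 1]]
  ]
}}

```text
clock: 15.63
position: [0.5046, 0.296, 0.0662]
orientation: [-0.083, 3.139, 0.001]
wrist_force: [0.4, 1.2, 0.1]
grip_width: 0.0005
```

```bash
python3 -c "
from tip import *
p,W=tip(); cv2.imwrite('pics/w8.png',p['img'][:,:,::-1])"; python3 st.py start .066
```

```text
tip z 0.0875 tcp [0.5045 0.2961 0.0661] F [-0.1295 -0.0053  0.2033] 15.6833
15.6833 [0.5045 0.2961 0.0661] [-0.1295 -0.0053  0.2033] 0.0007204477265260602
yaw line 3.0516421070531066 z [ 0.0017  0.0008 -1.    ]
move [ 0.0469 -0.0143  0.4887] [ 0.0007  0.0017 -0.0001]
```

View pics/w8.png

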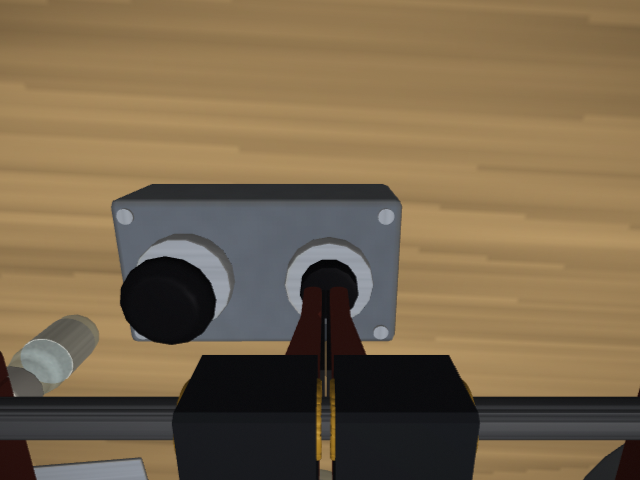

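The tips sit over the start button at (328,275), clear of stop. Pressing now.

{"fn": "apply_moves", "kwargs": {
  "increments": [
    [[0.03, 0, 0.08, 0, 0, 0, 1], [0.03, 0, 0.16, 0, 0, 0, 1], [0.03, 0, 0.24, 0, 0, 0, 1], [0.03, 0, 0.31, 0, 0, 0, 1], [0.03, 0, 0.38, 0, 0, 0, 1], [0.03, 0, 0.43, 0, 0, 0, 1], [0.03, 0, 0.47, 0, 0, 0, 1], [0.03, 0, 0.5, 0, 0, 0, 1], [0.03, 0, 0.52, 0, 0, 0, 1], [0.03, 0, 0.52, 0, 0, 0, 1]]
  ]
}}

```text
clock: 16.52
position: [0.5027, 0.2958, 0.0464]
orientation: [-0.084, 3.14, 0.001]
wrist_force: [-5.9, -2.7, 12.1]
grip_width: 0.0005
```

```bash
python3 -c "
from tip import *
tip()"
```

```text
tip z 0.0677 tcp [0.5027 0.2958 0.0464] F [-6.3338 -3.2522 11.2506] 16.5667
```

{"fn": "apply_moves", "kwargs": {
  "increments": [
    [[0, 0, 0.02, 0, 0, 0, 1], [0, 0, 0.02, 0, 0, 0, 1], [0, 0, -0.1, 0, 0, 0, 1], [0, 0, -0.4, 0, 0, 0, 1], [0, 0, -0.9, 0, 0, 0, 1], [0, 0, -1.5, 0, 0, 0, 1], [0, 0, -2.1, 0, 0, 0, 1], [0, 0, -2.6, 0, 0, 0, 1], [0, 0, -3.0, 0, 0, 0, 1], [0, 0, -3.0, 0, 0, 0, 1]]
  ]
}}

```text
clock: 17.4
position: [0.5043, 0.2965, 0.1688]
orientation: [-0.083, 3.134, 0.005]
wrist_force: [-0.2, 0.6, 0.2]
grip_width: 0.0004
```

```bash
python3 -c "
from fit import *
p=shot('wrist','w9.png'); W=cloud(p)
m=(W[...,2]>.066)&(W[...,2]<.078)&(np.hypot(W[...,0]-.503,W[...,1]-.2965)<.012); print('start',m.sum(),np.median(W[m][:,2]))
m=(W[...,2]>.078)&(W[...,2]<.1)&(np.hypot(W[...,0]-.5075,W[...,1]-.2255)<.015); print('stop',m.sum(),W[m][:,2].max())
p=shot('top','top9.png'); W=cloud(p)
m=(np.hypot(W[...,0]-.5075,W[...,1]-.2255)<.012); print('top stop',np.percentile(W[m][:,2],[50,90]))
a=np.radians(15.9);u=(W[...,0]-.5545)*np.cos(a)+(W[...,1]-.0043)*np.sin(a);w=-(W[...,0]-.5545)*np.sin(a)+(W[...,1]-.0043)*np.cos(a)
print('rocker',[(x,round(float(np.median(W[(abs(u*1000-x)<4)&(abs(w)<.015)][:,2])),4)) for x in (-24,-12,12,24)])
a=np.radians(-6.9);w=-(W[...,0]-.510)*np.sin(a)+(W[...,1]+.2818)*np.cos(a);u=(W[...,0]-.510)*np.cos(a)+(W[...,1]+.2818)*np.sin(a)
print('keys',[(y,round(float(np.median(W[(abs(w*1000-y)<9)&(abs(u)<.015)][:,2])),4)) for y in (-46,0,46)])
"; python3 st.py
```

```text
start 894 0.07139181484677648
stop 1529 0.0903311155048053
top stop [0.519  0.5471]
rocker [(-24, 0.0562), (-12, 0.056), (12, 0.0616), (24, 0.067)]
keys [(-46, 0.0621), (0, 0.0539), (46, 0.0624)]
17.5 [0.5031 0.2958 0.1642] [ 0.2861 -0.3308 -1.6064] 0.0007756956879085339
yaw line 3.044804793730484 z [ 0.0011  0.0005 -1.    ]
```

View pics/top9.png

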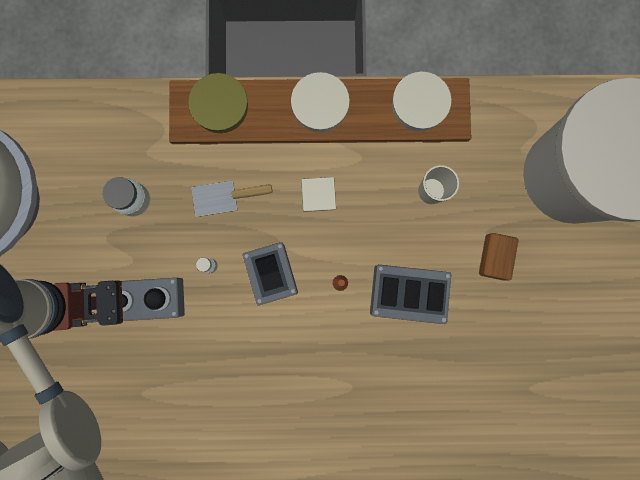

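The top view shows every loose object where it started. The rocker, keys and buttons all measure as they should, so I'm handing in.

```bash
python3 -c "
from h import *
print(manip.finish_job())"
```

```text
the job is handed in; nothing more can be done
None
```

The fan rocker, the middle speed key and the start button were pressed in that order with the closed fingertips, and the job is handed in. The clock was about 17.5 s at the end.

| Part | What I did | Last check (depth images) |
|---|---|---|
| Fan rocker | Pressed the near end to its stop, about 9 N | Near half level at 56 mm, far half raised to 67 mm (on) |
| Middle key | Pressed to its stop, about 11 N | 54 mm, down about 8 mm from 62 mm |
| Outer keys | Not touched | Both about 62 mm (up) |
| Start button | Pressed to its stop at about 66 mm, about 12 N, then let go | Sprung back out, 71 mm |
| Stop button | Not touched | 90 mm (out) |

- **Loose objects:** the final top view shows them all where they started. The gripper hung free about 120 mm above the start button.
- **Tool height disagreed with the text:** the fingertips sat about 19–20 mm above the reported TCP height, not 14 mm below it. Because of that, my first press on the rocker stopped in the air and moved nothing. I then worked from the camera-measured tip height and the contact force, and all three end stops agreed with that offset.
- **A check that failed:** the last top-camera reading of the stop button was blocked by the arm, so its height comes from the wrist camera only.

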